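# Put the wax scraper away in its slotted block

## Task

The wax scraper was left with its handle shoved under the low bottle riser. Draw it right out by its blade and lay it down, let go, on the open bench; then take it again by the handle and slide the blade into the slot of the wooden holder until it is fully home against the stop at the slot's end, handle sticking out, and let go. Leave the bottles, the jar and the beaker standing where they are.

Things in the scene. Friction and masses are not known exactly. Their poses are not given: they have to be found in the camera images.
- scraper: Loose wax scraper, about 80 g: flat grey plastic blade 94 long x 46 wide x 5 thick, dark wooden handle 120 x 26 x 14 in line, on one mid-plane. It lies level on the handle's flat side, the blade 4.5 mm off the bench. Origin: at the shoulder where handle meets blade, level with the handle's underside, 7 mm below mid-plane. +x runs to the blade's end, z up. Balances 25 mm behind the shoulder.
- scraper_tip (a point): Middle of the blade's square end, on the mid-plane, 94 mm along +x from the shoulder; axes as the scraper's. At the start the blade points roughly at the robot and some 72 to 86 mm of it sticks out in front of the riser; the rest and the handle are under it.
- scraper_end (a point): Middle of the handle's butt end, on the mid-plane, 120 mm along -x from the shoulder.
- riser: Fixed low wooden step with a paper top, 160 deep (x) x 180 wide (y) x 48 high, open at front and back: a board 13 thick over a gap 35 high and 156 wide between two end panels. Origin on the bench under its centre; its front edge, towards the robot, lies 80 mm along -x. Two small amber bottles stand on it.
- holder: Fixed light wooden block, 147 long (x) x 80 wide (y) x 50 high; origin on the bench under its centre. A flat level slot 52 wide x 10 high x 90 deep runs into it along +x to a stop; a window 22 wide along its roof shows the blade. Before the mouth, towards the robot, is a sill 45 long, its top 25.5 mm above the bench, 4.5 mm below the slot's floor: the home scraper's handle rests level on it.
- holder_mouth (a point): Centre of the slot's opening, 28.5 mm along -x from the holder's origin, 35 mm above the bench; x points into the slot (stop at x = 90 mm), y across it, z up. With the blade home the shoulder is 4 mm outside the mouth; the handle is too thick to enter.
- reagent0: Bystander: loose amber bottle, 42 diameter x 85 high, near one side of the riser's top. Origin under its centre.
- reagent1: Bystander: loose amber bottle, 42 diameter x 85 high, near the other side of the riser's top. Origin under its centre.
- jar: Bystander: loose amber jar, 56 diameter x 90 high, on the bench between riser and holder, at the back. Origin under its centre.
- beaker: Bystander: loose glass beaker, 70 diameter x 90 high, on the bench at the far left. Origin under its centre.
Mind the look-alikes: they are no part of the job. Leave any turquoise look-alike of the scraper alone.

How it is judged:
On the way:
1. the scraper is wholly out from under the riser (its handle's butt end in front of the riser's front edge) and lies flat on the bench, let go (x of scraper_end in the frame of riser below -0.08 m and height (world z) of scraper below 0.006 m and angle between scraper's own z axis and vertical below 0.1 rad and contact force between the fingers and scraper below 0.1 N and linear speed of scraper below 0.02 m/s), for 0.2 s.
At the end, for the whole second after the job is handed in: The blade is in the holder's slot with its end within 7 mm of the stop (at least 83 of 90 mm deep) and within 6 mm of the slot's centre line and mid-height, the scraper lies in line with the slot within 0.1 rad and flat within 0.12 rad, at rest (x of scraper_tip in the frame of holder_mouth above 0.083 m and y of scraper_tip in the frame of holder_mouth between -0.006 and 0.006 m and z of scraper_tip in the frame of holder_mouth between -0.006 and 0.006 m and angle between the x axis of scraper and the x axis of holder, either way round below 0.1 rad and angle between the z axis of scraper and the z axis of holder, either way round below 0.12 rad and linear speed of scraper below 0.02 m/s); the robot touches nothing.
It fails at once if the small bottle on the riser is pushed more than 30 mm from its place or tipped over (distance of reagent0 from where it was at the start of the episode above 0.03 m or angle between reagent0's own z axis and vertical above 0.5 rad).
It fails at once if the small bottle on the riser is pushed more than 30 mm from its place or tipped over (distance of reagent1 from where it was at the start of the episode above 0.03 m or angle between reagent1's own z axis and vertical above 0.5 rad).
It fails at once if the jar is pushed more than 30 mm from its place or tipped over (distance of jar from where it was at the start of the episode above 0.03 m or angle between jar's own z axis and vertical above 0.5 rad).
It fails at once if the beaker is pushed more than 30 mm from its place or tipped over (distance of beaker from where it was at the start of the episode above 0.03 m or angle between beaker's own z axis and vertical above 0.5 rad).
It also fails if it takes over 59 s, if anything falls off the work surface, if the arm or the gripper's body presses on something with over 40 N, if the wrist force passes 120 N, or if a joint passes its speed limit or range.

## Robot

A 7-joint arm with a two-finger parallel gripper is mounted at the origin on the work surface. World frame = base frame: x ahead of the robot, y to its left, z up, the work surface at z = 0. Lengths are in m, angles in rad, forces in N, time in s.
With the tool pointing down it reaches from about 0.425 to 0.875 m from the base axis. Payload 4.7 kg.
Tool frame: the origin (TCP) lies at the very end of the fingers, on their centre line; the grasp point (between the pads) lies behind it (ctrl.tcp_to_grasp is the y of the grasp point in the tool frame, in m); y points along the fingers, x is the direction in which the jaws open and shut, and the axes are right-handed (so a half turn about y gives the same grasp; the last joint's range is limited). The gripper opens to 87 mm and grips with 3 to 60 N. Pads are 19 mm wide; open, the fingers measure 117 mm over their backs; the gripper's body (75 mm by 190 mm) begins 51 mm behind the grasp point.
Start: joints at [-1.236, 0.321, -0.07, 1.45, 0.023, 1.371, -0.057], TCP at [0.205, 0.617, 0.223] pointing down, gripper open.
Joint ranges: [-2.86, 2.86], [-0.3, 2.09], [-1.38, 1.24], [0.06, 2.45], [-1.56, 4.7], [0.09, 2.05], [-2.69, 2.69]. Speed limits (rad/s): [2.57, 2.57, 3.14, 3.14, 3.14, 3.14, 3.14].

## Interface

Orientations are given as a rotation vector (axis times angle).
In Python, from bench import ctrl, get_image, workorder gives the robot as it stands.
- The arm moves only by the tool drive_tool, never from a script. Its argument "increments" is text: rows parted by semicolons, each of 5 numbers parted by spaces: the shift along the tool's x, y, z in mm, then the turn about the tool's y in degrees, then the closure in counts, from 0 (fully open) to 255 (shut). In form: tx ty tz yaw fingers; .... A call has 1 to 20 rows; each row shifts and turns the commanded pose from where the row before left it, along the tool's axes as they then stand; what a row does not reach is not made up. A row lasts 1/8 s, in which the tool goes at most 62.5 mm and 10.7 degrees, less where a joint would pass 70% of its speed; a pose out of reach is approached as far as the arm can. A call is refused whole if a number of a shift passes 62.5 or a number of a turn 10.7, either way. A call with a gripper value outside its range is refused whole. The fingers move at their own pace and stop on an object; "squeeze" is the grip in N (left out, the last holds). Time passes only in rows, so rows that do not move let the fingers close. It gives the time, the measured TCP pose, the force and the opening at its end, in the units of the state.
- ctrl.get_state(): the state, without advancing time (a new reading comes with each control period).
- get_image(name): name is "scene" or "top" or "wrist"; returns a dict with "img" (420x560x3 uint8, red, green, blue), "mtx" (3x3 intrinsics, pixels), "camera_from_world" (4x4, takes a point from world to camera coordinates). Camera axes: x right, y up, looking along -z (the intrinsics and any distortion apply to the point x, -y, -z); pixel columns grow to the right and rows downward; lengths in m; the calibration is good to about 2 mm. A picture is of the moment at which its call begins. There is no depth.
- workorder.close_job(): hands the job in, once; it reports no verdict.
The state is a dict: "time": time; "joint_positions": joint angles; "qd": joint speeds; "joint_torque": joint torques, N m; "position": TCP position; "tool_rot": TCP orientation; "ft_force": force on the tool from outside, world axes, zero at the start; "torque": the same for the moment, N m; "grip_width": opening from 0.0 (shut) to 1.0 (fully open).
Only numpy, scipy, OpenCV 4.12 (cv2) and the standard library are available. Lean on these libraries where they do the work, as an engineer would, in place of code of your own. Each camera call takes 0.05 s, during which the arm holds its last target.

## Working session

There is one attempt and no reset: what is moved stays moved. The work goes in short steps, Python scripts to look and compute and a tool call to move; the robot and the scene stay as the last step left them, time stands still between calls to the robot, and variables do not carry over. Pictures are saved under pics/ and viewed, and the job is handed in when it is done.

Besides the shell and the picture viewer there is one more tool, called as a command line: name --argument value ..., lists and objects as JSON in quotes. drive_tool: Moves the arm, as the interface text tells. Its arguments: {"type":"object","properties":{"increments":{"type":"string"},"squeeze":{"type":"number"}},"required":["increments"]}

```bash
ls; mkdir -p pics
python3 - <<'E'
from bench import ctrl,get_image,workorder
import cv2,numpy as np
s=ctrl.get_state()
for k,v in s.items(): print(k,np.round(v,4))
print(ctrl.tcp_to_grasp,[a for a in dir(ctrl) if a[0]!='_'])
for n in("scene","top","wrist"):
    d=get_image(n); cv2.imwrite(f"pics/{n}0.png",d["img"][:,:,::-1]); print(n,d["mtx"],d["camera_from_world"],d.keys())
E
```

```text
pics
time 0.0
joint_positions [-1.2359  0.3218 -0.0701  1.4517  0.0226  1.3708 -0.0569]
qd [ 0.0006 -0.0008 -0.0002 -0.0002  0.0008  0.0007  0.0006]
joint_torque [-3.00000e-04 -4.91285e+01 -4.04100e-01 -3.12530e+01 -6.41000e-02
  4.38000e-02  2.00000e-04]
position [0.2049 0.6163 0.2215]
tool_rot [-1.3453 -0.9687  0.9711]
ft_force [ 0.9521 -0.7008  0.3192]
torque [ 0.023  -0.0321  0.0132]
grip_width 1.0014
-0.0187 ['MotionError', 'get_state', 'tcp_to_grasp']
scene [[384.93519074   0.         282.61117507]
 [  0.         384.93519074 208.91014283]
 [  0.           0.           1.        ]] [[-8.84371753e-01  4.66783198e-01  2.21170112e-04  3.94425026e-01]
 [-3.93954053e-01 -7.46642963e-01  5.36026575e-01  2.21659752e-01]
 [ 2.50373334e-01  4.73959631e-01  8.44201079e-01 -1.31390205e+00]
 [ 0.00000000e+00  0.00000000e+00  0.00000000e+00  1.00000000e+00]] dict_keys(['img', 'mtx', 'camera_from_world'])
top [[460.23650637   0.         277.91367288]
 [  0.         460.23650637 211.88033122]
 [  0.           0.           1.        ]] [[-0.01569705 -0.99971848 -0.01779215  0.10162996]
 [ 0.99776797 -0.01681655  0.06462415 -0.45179069]
 [-0.06490516 -0.01673803  0.99775105 -1.37996743]
 [ 0.          0.          0.          1.        ]] dict_keys(['img', 'mtx', 'camera_from_world'])
wrist [[292.89785719   0.         277.10783279]
 [  0.         292.89785719 209.81117759]
 [  0.           0.           1.        ]] [[ 0.31601799  0.94875089 -0.00209233 -0.64788152]
 [-0.92030999  0.30600721 -0.24369881  0.02940983]
 [-0.23056919  0.07893879  0.96984871 -0.39106884]
 [ 0.          0.          0.          1.        ]] dict_keys(['img', 'mtx', 'camera_from_world'])
```

View pics/scene0.png

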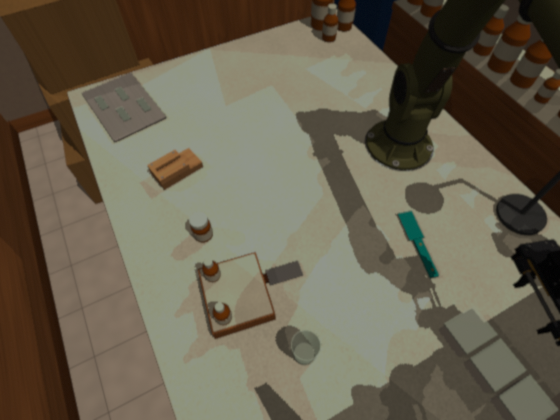

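View pics/top0.png

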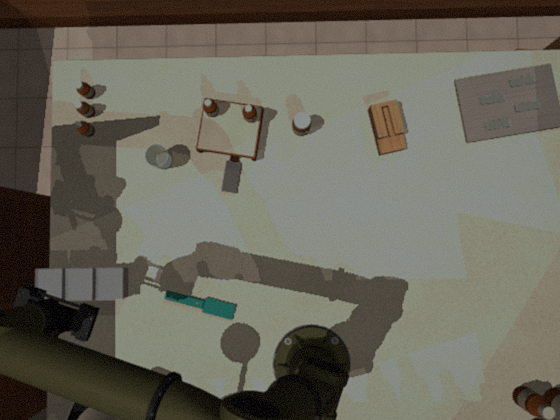

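View pics/wrist0.png

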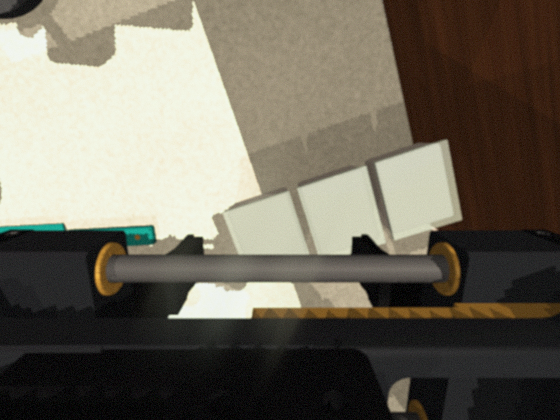

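The grey blade shows at about (232,177) in the top view, in front of the riser at (230,128). The holder is at (388,128). The turquoise look-alike at (200,304) is to be left alone. I'll enlarge the crops.

Run:
```python
import cv2
a=cv2.imread('pics/top0.png')
cv2.imwrite('pics/t_r.png',cv2.convertScaleAbs(cv2.resize(a[85:205,180:330],None,fx=5,fy=5,interpolation=cv2.INTER_CUBIC),alpha=1.5))
cv2.imwrite('pics/t_h.png',cv2.resize(a[85:165,350:425],None,fx=7,fy=7,interpolation=cv2.INTER_CUBIC))
b=cv2.imread('pics/scene0.png')
cv2.imwrite('pics/s_r.png',cv2.convertScaleAbs(cv2.resize(b[240:345,180:320],None,fx=5.5,fy=5.5,interpolation=cv2.INTER_CUBIC),alpha=1.4))
```

```text
(no output)
```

View pics/t_r.png

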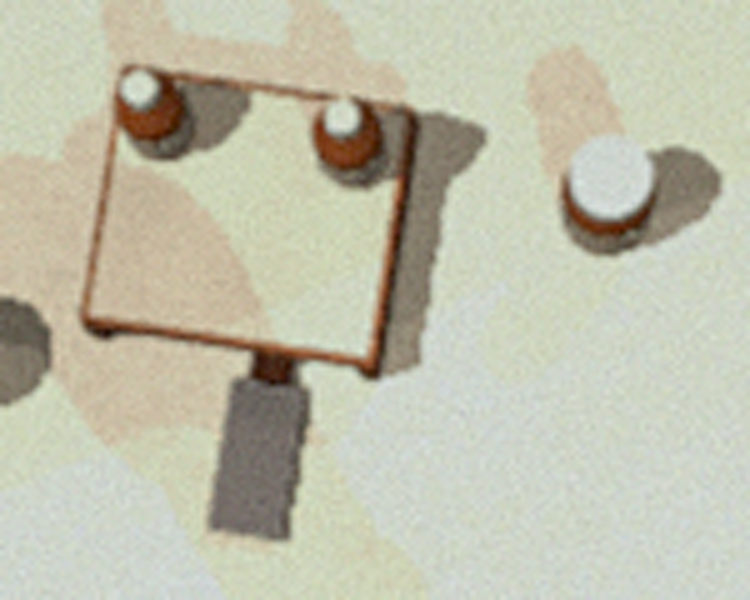

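View pics/t_h.png

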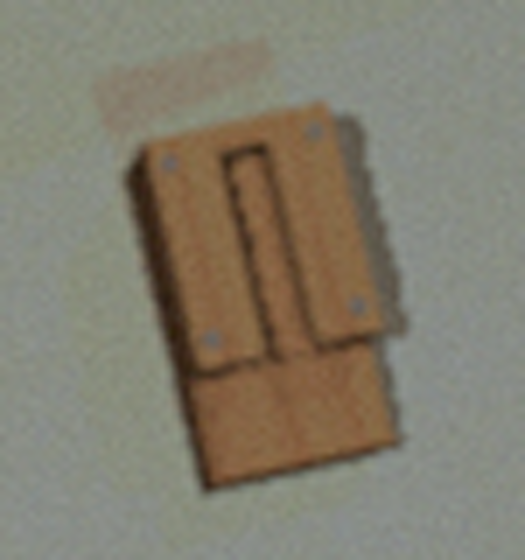

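View pics/s_r.png

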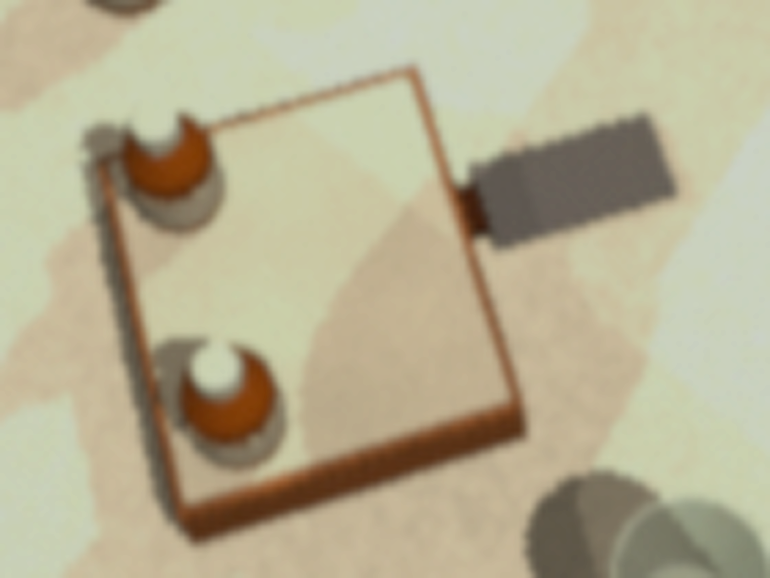

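```bash
cat > h.py <<'E'
import numpy as np, cv2, json
from scipy.optimize import least_squares
from bench import ctrl,get_image,workorder
def proj(c,P):
    K,T=c; P=np.atleast_2d(P); q=P@T[:3,:3].T+T[:3,3]; q=q*[1,-1,-1]
    q=q@K.T; return q[:,:2]/q[:,2:]
def cam(n):
    d=get_image(n); return d["img"],(d["mtx"],d["camera_from_world"])
def fit(obs,x0):
    # obs: list of (cam, pts local Nx3, pix Nx2); pose x,y,yaw
    def W(p,L):
        c,s=np.cos(p[2]),np.sin(p[2]); L=np.asarray(L,float)
        return np.c_[p[0]+c*L[:,0]-s*L[:,1],p[1]+s*L[:,0]+c*L[:,1],L[:,2]]
    f=lambda p:np.concatenate([(proj(c,W(p,L))-px).ravel() for c,L,px in obs])
    r=least_squares(f,x0,loss='soft_l1'); return r.x,np.round(f(r.x).reshape(-1,2),1)
E
python3 - <<'E'
from h import *
T=cam("top")[1];S=cam("scene")[1]
def cr(p,o,s): return (np.array(p)+.5)/s-.5+np.array(o)
rt=[[-.08,.09,.048],[-.08,-.09,.048],[.08,-.09,.048],[.08,.09,.048]]
pr=cr([(85,318),(375,365),(412,108),(125,68)],(180,85),5)
ps=cr([(520,405),(412,68)],(180,240),5.5)
print(fit([(T,rt,pr)],[.75,.2,0]));
r=fit([(T,rt,pr),(S,rt[:2],ps)],[.75,.2,0]);print(r)
bl=[[.094,.023,.0095],[.094,-.023,.0095],[0,-.023,.0095],[0,.023,.0095]]
pb=cr([(290,540),(210,530),(235,378),(310,388)],(180,85),5)
sb=cr([(675,193),(645,115),(472,165),(500,248)],(180,240),5.5)
sb=sb[[1,0]] # guess
print(fit([(T,bl,pb)],[.7,.2,3.14]))
print(fit([(T,bl[:2],pb[:2]),(S,bl[:2],sb)],[.7,.2,3.14]), )
print(fit([(T,bl[:2],pb[:2]),(S,bl[:2],sb[::-1])],[.7,.2,3.14]))
ho=[[.0735,-.04,.05],[.0735,.04,.05],[-.0285,-.04,.05],[-.0285,.04,.05],[-.0735,.04,.0255],[-.0735,-.04,.0255]]
ph=cr([(325,105),(145,150),(385,330),(195,370),(208,490),(400,440)],(350,85),7)
print(fit([(T,ho,ph)],[.75,-.2,0]))
E
```

```text
(array([ 0.70774075,  0.23530834, -0.16687825]), array([[-1. ,  1. ],
       [ 0.3,  0.3],
       [ 1.1, -0.4],
       [-0.4, -0.9]]))
(array([ 0.70926639,  0.23502748, -0.16906895]), array([[-0.9,  0.4],
       [ 0.3, -0.1],
       [ 1.2, -0.8],
       [-0.2, -1.5],
       [ 0.8,  0.3],
       [ 0.4, -0.9]]))
(array([0.61169527, 0.22666445, 2.98811836]), array([[-0.5, -0.1],
       [ 0.6, -0.1],
       [ 0.1,  0.1],
       [-0.1,  0.1]]))
(array([0.61323157, 0.227923  , 2.98235726]), array([[-1.1, -0.6],
       [ 0.1, -0.7],
       [ 0.2, -0.9],
       [ 0.4, -0.5]]))
(array([0.6084972 , 0.21392443, 2.84918945]), array([[ -0.7,   1. ],
       [  0.9,  -1. ],
       [ -3.9, -16.2],
       [  5.1,  13.1]]))
(array([ 0.70261308, -0.24117377,  0.21335477]), array([[-0. , -0.4],
       [-0.4, -0.7],
       [-0.2,  0.2],
       [ 0.7,  0.6],
       [ 0.8, -0.4],
       [-0.8,  0.7]]))
```

```bash
cat >> h.py <<'E'
from scipy.spatial.transform import Rotation as Ro
def tool():
    s=ctrl.get_state(); return s,np.array(s["position"]),Ro.from_rotvec(s["tool_rot"]).as_matrix()
def go(xyz,psi=None):
    """print shift in tool axes (current) mm to target, jaw angle psi deg of tool x axis mod 180"""
    s,p,R=tool(); a=np.degrees(np.arctan2(R[1,0],R[0,0]))
    print("t",round(s["time"],2),"p",p.round(4),"tilt",R[:,1].round(3),"jaw",round(a,2),"q7",np.round(s["joint_positions"],2)[[0,6]],"F",np.round(s["ft_force"],1),"w",round(s["grip_width"]*87,1))
    if xyz is not None:
        print("tool shift now-axes mm",(R.T@(np.array(xyz)-p)*1e3).round(1))
    if psi is not None:
        d=(psi-a+90)%180-90; print("jaw world turn",round(d,2),"alt",round(d-180*np.sign(d),2))
E
python3 - <<'E'
from h import *
s,p,R=tool();print(R.round(3))
go([.582,.2318,.1],np.degrees(2.986)+90)
E
```

```text
[[ 0.315 -0.    -0.949]
 [ 0.949 -0.001  0.315]
 [-0.001 -1.    -0.   ]]
t 0.25 p [0.2049 0.6166 0.222 ] tilt [-0.    -0.001 -1.   ] jaw 71.63 q7 [-1.24 -0.06] F [-0.6  0.1  0.3] w 87.2
tool shift now-axes mm [-246.2  122.3 -479.2]
jaw world turn 9.46 alt -170.54
```

drive_tool --increments "-24.6 0 -47.9 0 0;-24.6 0 -47.9 0 0;-24.6 0 -47.9 0 0;-24.6 0 -47.9 0 0;-24.6 0 -47.9 0 0;-24.6 0 -47.9 0 0;-24.6 0 -47.9 0 0;-24.6 0 -47.9 0 0;-24.6 0 -47.9 0 0;-24.6 0 -47.9 0 0;0 20 0 -9.5 0;0 0 0 0 0" --squeeze 25

```text
time: 1.75
position: [0.581, 0.2316, 0.2007]
tool_rot: [-1.278, -1.089, 1.095]
ft_force: [-0.1, 0.6, 0.6]
grip_width: 1.001
```

Run:
```python
from h import *
go([.582,.2318,.1],np.degrees(2.986)+90)
for n in("wrist","top","scene"):
    i,c=cam(n); cv2.imwrite(f"pics/{n}1.png",i[:,:,::-1])
    L=np.array([[.094,.023,.0095],[.094,-.023,.0095],[0,-.023,.0095],[0,.023,.0095]]);t=2.986
    W=np.c_[.6122+np.cos(t)*L[:,0]-np.sin(t)*L[:,1],.227+np.sin(t)*L[:,0]+np.cos(t)*L[:,1],L[:,2]]
    print(n,proj(c,W).round(1).tolist())
    for a in proj(c,W): cv2.circle(i,tuple(int(round(v)) for v in a),1,(255,0,0),-1)
    cv2.imwrite(f"pics/{n}1.png",i[:,:,::-1])
```

```text
t 1.75 p [0.581  0.2316 0.2007] tilt [-0.004 -0.001 -1.   ] jaw 80.96 q7 [-0.61  1.04] F [-0.1  0.6  0.6] w 87.0
tool shift now-axes mm [  0.5 100.7  -1.2]
jaw world turn 0.12 alt -179.88
wrist [[259.0, 140.4], [298.0, 140.3], [296.9, 217.2], [260.3, 217.3]]
top [[236.9, 192.3], [222.1, 190.3], [226.6, 160.1], [241.3, 162.2]]
scene [[297.1, 259.1], [302.9, 273.7], [270.1, 284.3], [265.0, 269.2]]
```

View pics/wrist1.png

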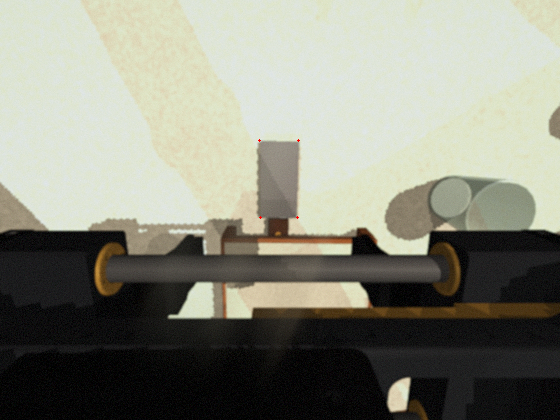

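The wrist view confirms the pose: the projected blade corners land on the blade at (259..298, 140..217). I'll go down and grip the blade.

drive_tool --increments "0 55 0 0 0;0 55 0 0 0;0 50 -1 0 0;0 25 0 0 0;0 12 0 0 0;0 0 0 0 0;0 0 0 0 100;0 0 0 0 180;0 0 0 0 255;0 0 0 0 255;0 0 0 0 255" --squeeze 25

```text
time: 3.28
position: [0.583, 0.2322, 0.0056]
tool_rot: [-1.279, -1.094, 1.094]
ft_force: [0.0, -0.1, 0.0]
grip_width: 0.522
```

Run:
```python
from h import *
go(None)
i,c=cam("wrist"); cv2.imwrite("pics/w2.png",i[:,:,::-1])
i,c=cam("scene"); cv2.imwrite("pics/s2.png",cv2.convertScaleAbs(cv2.resize(i[200:350,180:380,::-1],None,fx=4,fy=4),alpha=1.4))
```

```text
t 3.27 p [0.583  0.2322 0.0056] tilt [ 0.  0. -1.] jaw 81.11 q7 [-0.59  1.08] F [ 0.  -0.1  0. ] w 45.4
```

View pics/s2.png

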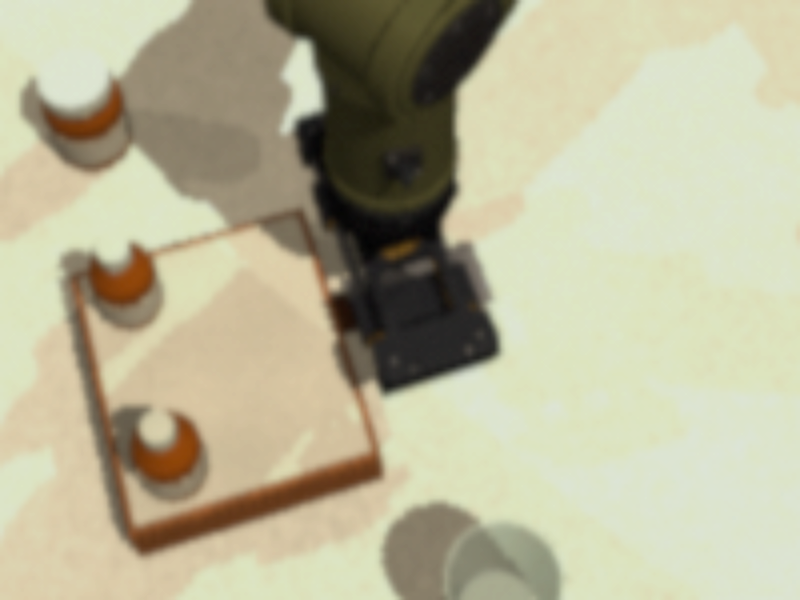

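drive_tool --increments "0 -1 10 0 255;0 0 20 0 255;0 0 20 0 255;0 0 20 0 255;0 0 20 0 255;0 0 20 0 255;0 0 20 0 255;0 0 0 0 255"

```text
time: 4.38
position: [0.4524, 0.2527, 0.0063]
tool_rot: [-1.276, -1.095, 1.097]
ft_force: [-0.1, -0.3, -0.9]
grip_width: 0.525
```

Run:
```python
from h import *
go(None)
i,c=cam("top"); cv2.imwrite("pics/t3.png",cv2.convertScaleAbs(cv2.resize(i[80:260,150:350,::-1],None,fx=3,fy=3),alpha=1.4))
i,c=cam("scene"); cv2.imwrite("pics/s3.png",cv2.convertScaleAbs(cv2.resize(i[200:350,180:380,::-1],None,fx=4,fy=4),alpha=1.4))
```

```text
t 4.38 p [0.4524 0.2527 0.0063] tilt [-0.002 -0.    -1.   ] jaw 81.25 q7 [-0.73  0.91] F [-0.1 -0.3 -0.9] w 45.6
```

View pics/s3.png

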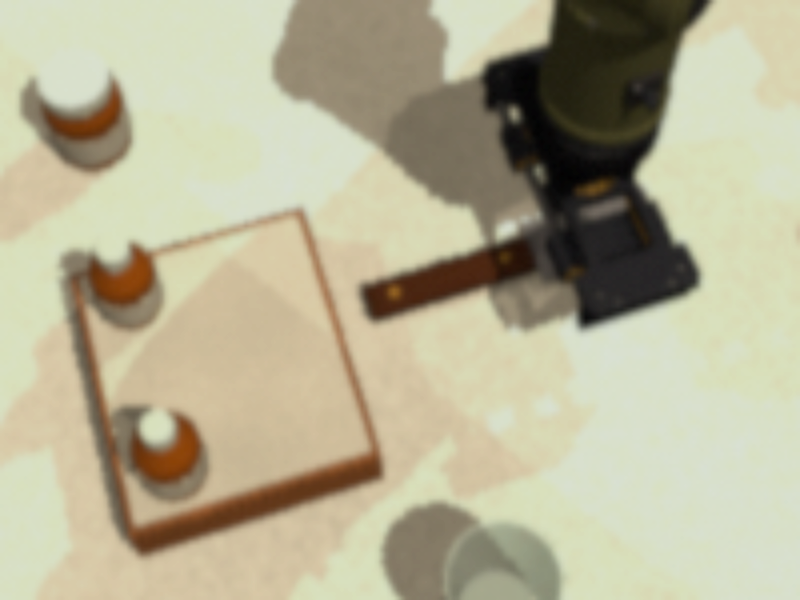

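The whole handle is now out in front of the riser (butt at about (372,303) in the crop). I'll set it down, release and rise.

drive_tool --increments "0 1 0 0 255;0 0 0 0 255;0 0 0 0 120;0 0 0 0 0;0 0 0 0 0;0 0 0 0 0;0 -30 0 0 0;0 -50 0 0 0;0 -50 0 0 0;0 -50 0 0 0;0 0 -40 0 0;0 0 0 0 0"

```text
time: 5.98
position: [0.4964, 0.2449, 0.1863]
tool_rot: [-1.281, -1.094, 1.091]
ft_force: [-0.1, -0.5, -0.1]
grip_width: 0.998
```

Run:
```python
from h import *
go(None)
for n in("wrist","top","scene"):
    i,c=cam(n); cv2.imwrite(f"pics/{n}4.png",i[:,:,::-1]); np.savez(f"c_{n}4.npz",K=c[0],T=c[1])
i=cv2.imread("pics/top4.png");cv2.imwrite("pics/t4.png",cv2.convertScaleAbs(cv2.resize(i[130:240,190:290],None,fx=5,fy=5,interpolation=2),alpha=1.5))
i=cv2.imread("pics/scene4.png");cv2.imwrite("pics/s4.png",cv2.convertScaleAbs(cv2.resize(i[220:320,240:380],None,fx=5,fy=5,interpolation=2),alpha=1.5))
```

```text
t 5.97 p [0.4964 0.2449 0.1863] tilt [ 0.002 -0.    -1.   ] jaw 80.94 q7 [-0.72  0.93] F [-0.1 -0.5 -0.1] w 86.9
```

View pics/wrist4.png

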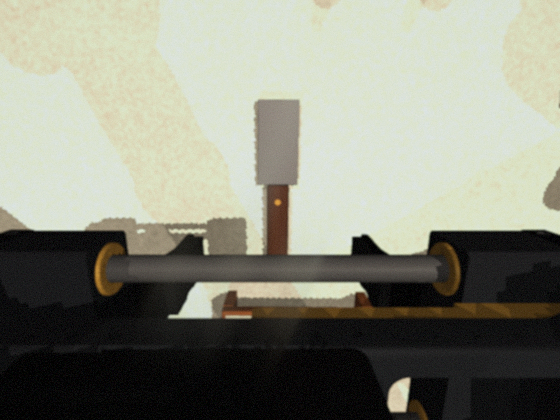

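View pics/t4.png

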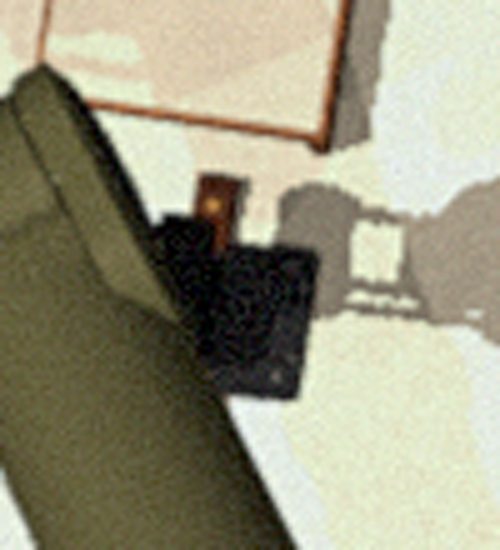

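View pics/s4.png

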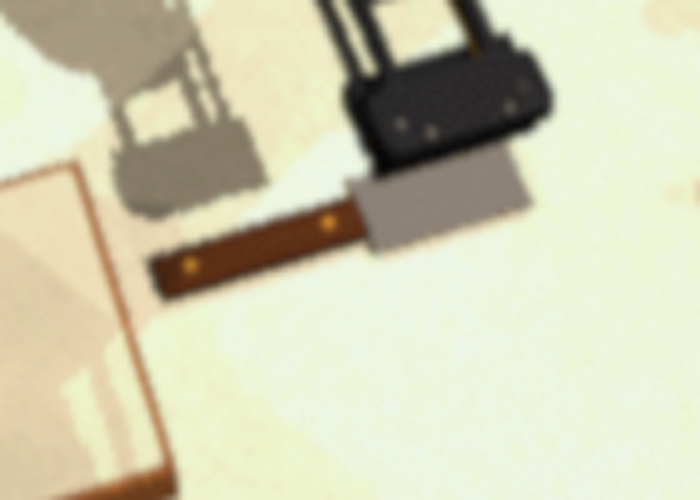

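Run:
```python
from h import *
C={n:(lambda z:(z["K"],z["T"]))(np.load(f"c_{n}4.npz")) for n in("wrist","top","scene")}
bl=[[.094,.023,.0095],[.094,-.023,.0095],[0,-.023,.0095],[0,.023,.0095]]
w=[(255.5,99.5),(299.5,99.5),(298.5,184),(257,184)]
cr=lambda p,o,s:(np.array(p)+.5)/s-.5+np.array(o)
sl=[[-.12,.013,.014],[-.12,-.013,.014],[.094,.023,.0095],[0,.023,.0095]]
import itertools
ss=cr([(165,300),(150,258),(530,203),(375,252)],(240,220),5)
r=fit([(C["wrist"],bl,w)],[.482,.248,2.99]);print(r)
r=fit([(C["wrist"],bl,w),(C["scene"],sl,ss)],[.482,.248,2.99]);print(r)
ss=cr([(150,258),(165,300)],(240,220),5)
p=r[0]
# top butt corners
tb=cr([(200,175),(243,180)],(190,130),5)
h=p[2]
for L in sl[:2]:
  W=[p[0]+np.cos(h)*L[0]-np.sin(h)*L[1],p[1]+np.sin(h)*L[0]+np.cos(h)*L[1],L[2]]
  print("top",proj(C["top"],W),tb, W)
g=p[:2]-.042*np.array([np.cos(h),np.sin(h)]);print("grip",g)
go([*g,.005],np.degrees(h)+90)
```

```text
(array([0.485068  , 0.24618423, 2.98477304]), array([[ 1. , -0.3],
       [-0.9, -0.4],
       [-1.2,  0.3],
       [ 1.1,  0.4]]))
(array([0.48500403, 0.2468098 , 2.98288124]), array([[  1.7,  -0.5],
       [ -0.2,  -0.5],
       [ -0.7,   0.2],
       [  1.6,   0.2],
       [ -3.6,  -9. ],
       [  2.3,   7.9],
       [ -5.9, -14.5],
       [ -5.8, -14.6]]))
top [[237.72413234 164.31004733]] [[229.6 164.6]
 [238.2 165.6]] [np.float64(0.6014412466454647), np.float64(0.21500767177547195), 0.014]
top [[229.34134054 163.13562414]] [[229.6 164.6]
 [238.2 165.6]] [np.float64(0.6055504413290295), np.float64(0.24068089749902613), 0.014]
grip [0.52647617 0.24017187]
t 6.12 p [0.493  0.2462 0.1848] tilt [-0.002 -0.001 -1.   ] jaw 81.14 q7 [-0.72  0.93] F [0.1 0.9 0.4] w 87.2
tool shift now-axes mm [ -0.6 179.7 -34.3]
jaw world turn -0.23 alt 179.77
```

Wrist and top agree on the pose: shoulder (0.485, 0.246), heading 2.984, butt about 27 mm clear of the riser edge. My scene corners were swapped left to right, so I ignored them. Next I grip the handle 42 mm behind the shoulder.

drive_tool --increments "0 50 -34 0 0;0 50 0 0 0;0 50 0 0 0;0 20 0 0 0;0 10 0 0 0;0 0 0 0 0;0 0 0 0 150;0 0 0 0 255;0 0 0 0 255;0 0 0 0 255;0 0 0 0 255" --squeeze 30

```text
time: 7.5
position: [0.5277, 0.2409, 0.0057]
tool_rot: [-1.278, -1.094, 1.094]
ft_force: [0.1, -0.6, -0.2]
grip_width: 0.52
```

Run:
```python
from h import *
go(None)
```

```text
t 7.5 p [0.5277 0.2409 0.0057] tilt [ 0.  0. -1.] jaw 81.12 q7 [-0.67  1.02] F [ 0.1 -0.6 -0.2] w 45.2
```

drive_tool --increments "0 0 0 0 255;0 0 0 0 255;0 0 0 0 255;0 0 0 0 255"

```text
time: 8.0
position: [0.5276, 0.2408, 0.0055]
tool_rot: [-1.279, -1.094, 1.094]
ft_force: [-0.6, -0.1, 1.3]
grip_width: 0.296
```

Run:
```python
from h import *
go(None)
i,c=cam("wrist"); cv2.imwrite("pics/w5.png",i[:,:,::-1])
```

```text
t 8.0 p [0.5276 0.2408 0.0055] tilt [ 0.  0. -1.] jaw 81.12 q7 [-0.67  1.02] F [-0.6 -0.1  1.3] w 25.7
```

View pics/w5.png

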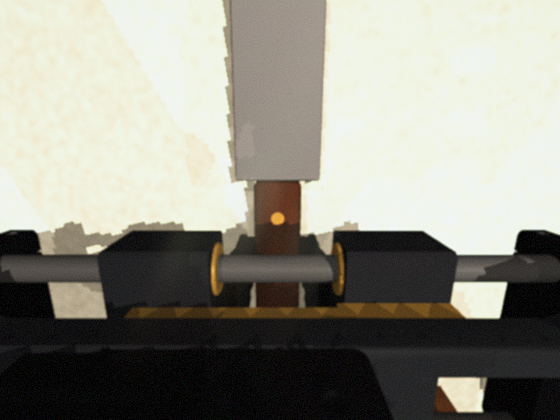

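Handle gripped at 25.7 mm. I'll lift high and carry it over to the holder side.

drive_tool --increments "0 -25 0 0 255;0 -50 0 0 255;0 -50 0 0 255;0 -50 0 0 255;0 -50 0 0 255;-25 -20 -3.4 0 255;-49 0 -6.7 0 255;-49 0 -6.7 0 255;-49 0 -6.7 0 255;-49 0 -6.7 0 255;-49 0 -6.7 0 255;-49 0 -6.7 0 255;-49 0 -6.7 0 255;-49 0 -6.7 0 255;-49 0 -6.7 0 255;-49 0 -6.7 0 255;-2 0 0 0 255;0 0 0 0 255"

```text
time: 10.3
position: [0.516, -0.2811, 0.2493]
tool_rot: [-1.277, -1.092, 1.093]
ft_force: [0.7, 0.8, -1.2]
grip_width: 0.296
```

drive_tool --increments "0 0 0 6 255;0 0 0 10 255;0 0 0 10 255;0 0 0 10 255;0 0 0 10 255;0 0 0 10 255;0 0 0 10 255;0 0 0 10 255;0 0 0 10 255;0 0 0 10 255;0 0 0 10 255;0 0 0 10 255;0 0 0 10 255;0 0 0 10 255;0 0 0 10 255;0 0 0 10 255;0 0 0 2.9 255;0 0 0 0 255"

```text
time: 12.55
position: [0.5175, -0.279, 0.2499]
tool_rot: [-1.303, 1.05, -1.047]
ft_force: [0.7, -0.3, -1.5]
grip_width: 0.294
```

Run:
```python
from h import *
go([.5175,-.2813,.10],12.22-90)
for n in("wrist","top","scene"):
    i,c=cam(n); cv2.imwrite(f"pics/{n}6.png",i[:,:,::-1]); np.savez(f"c_{n}6.npz",K=c[0],T=c[1])
```

```text
t 12.55 p [ 0.5175 -0.279   0.2499] tilt [-0.001  0.002 -1.   ] jaw -77.6 q7 [-0.44 -0.69] F [ 0.7 -0.3 -1.5] w 25.5
tool shift now-axes mm [  2.5 149.9  -0.5]
jaw world turn -0.18 alt 179.82
```

View pics/wrist6.png

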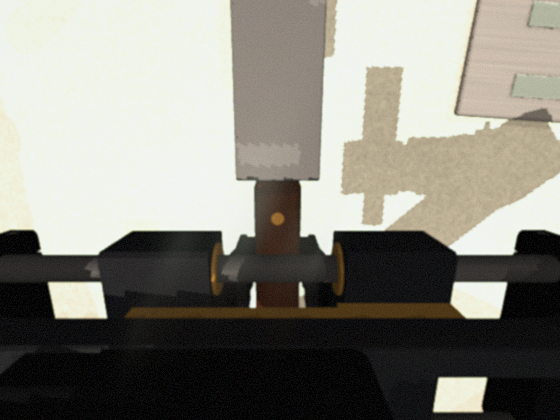

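View pics/scene6.png

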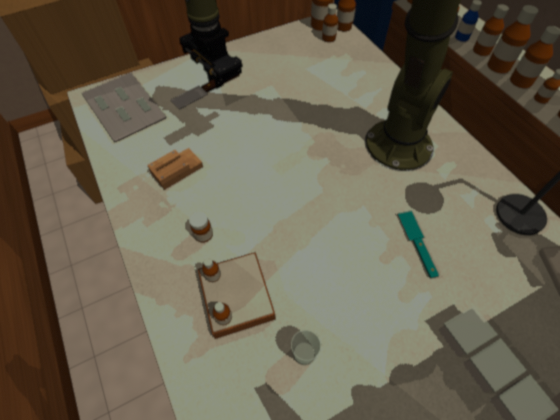

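Run:
```python
from h import *
ho=np.array([[.0735,-.04,.05],[.0735,.04,.05],[-.0285,-.04,.05],[-.0285,.04,.05],[-.0735,.04,.0255],[-.0735,-.04,.0255]])
p=[.70261308,-.24117377,.21335477]
W=np.c_[p[0]+np.cos(p[2])*ho[:,0]-np.sin(p[2])*ho[:,1],p[1]+np.sin(p[2])*ho[:,0]+np.cos(p[2])*ho[:,1],ho[:,2]]
for n in("wrist","top","scene"):
    z=np.load(f"c_{n}6.npz"); c=(z["K"],z["T"]); print(n,proj(c,W).round(1).tolist(), proj(c,[.5175,-.279,.25]))
    i=cv2.imread(f"pics/{n}6.png")
    for a in proj(c,W): cv2.circle(i,tuple(int(round(v)) for v in a),0,(255,0,0),-1)
    if n=="scene": cv2.imwrite("pics/s6.png",cv2.resize(i[60:210,130:270],None,fx=4,fy=4,interpolation=2))
    if n=="top": cv2.imwrite("pics/t6.png",cv2.resize(i[80:230,340:480],None,fx=4,fy=4,interpolation=2))
```

```text
wrist [[317.8, -59.1], [240.9, -59.3], [314.5, 49.2], [243.4, 49.0], [246.5, 94.7], [310.9, 94.8]] [[275.76935692 249.57662178]]
top [[396.0, 99.2], [369.9, 105.3], [404.3, 131.9], [378.1, 138.1], [380.1, 154.2], [405.9, 148.1]] [[423.98135161 177.98044581]]
scene [[147.5, 164.8], [160.7, 180.6], [175.7, 148.8], [189.2, 163.7], [202.7, 161.5], [189.1, 147.1]] [[215.26531992  83.52239043]]
```

View pics/s6.png

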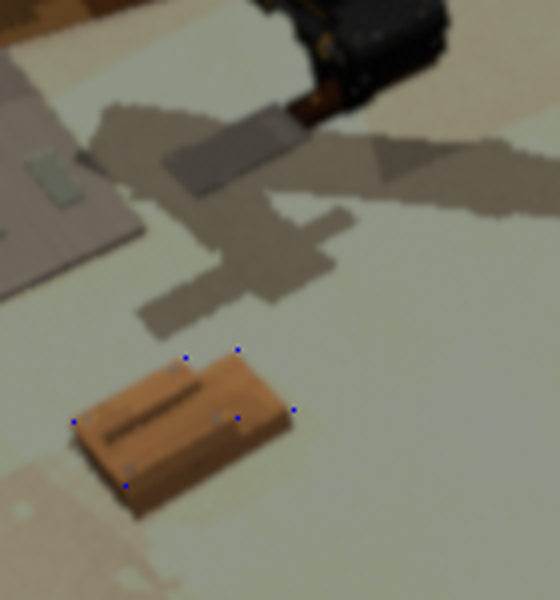

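View pics/t6.png

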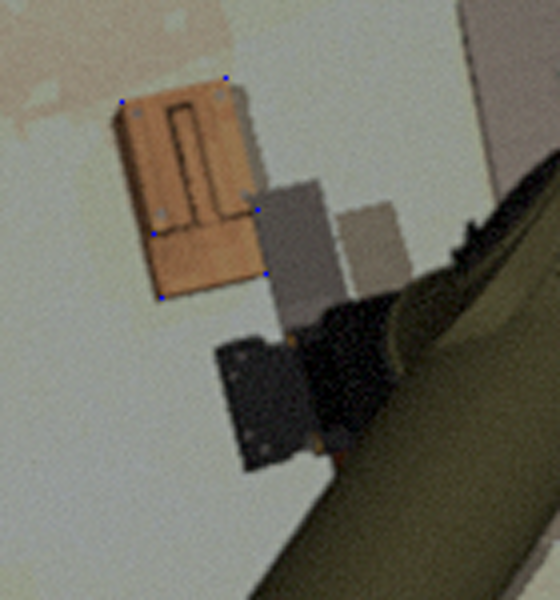

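The holder model fits both views within about 1 px. I'll descend above the sill and check alignment.

drive_tool --increments "2.5 50 0 0.2 255;0 50 0 0 255;0 50 -2 0 255;0 40 0 0 255;0 20 0 0 255;0 0 0 0 255"

```text
time: 13.45
position: [0.5154, -0.2833, 0.0398]
tool_rot: [-1.302, 1.055, -1.052]
ft_force: [1.1, 0.1, -0.6]
grip_width: 0.29
```

Run:
```python
from h import *
go([.5175,-.2813,.0335],12.22-90)
for n in("wrist","top","scene"):
    i,c=cam(n); cv2.imwrite(f"pics/{n}7.png",i[:,:,::-1]); np.savez(f"c_{n}7.npz",K=c[0],T=c[1])
    i=i[:,:,::-1]
    if n=="scene": cv2.imwrite("pics/s7.png",cv2.convertScaleAbs(cv2.resize(i[110:200,130:250],None,fx=6,fy=6,interpolation=2),alpha=1.3))
    if n=="top": cv2.imwrite("pics/t7.png",cv2.convertScaleAbs(cv2.resize(i[85:185,350:450],None,fx=6,fy=6,interpolation=2),alpha=1.3))
```

```text
t 13.45 p [ 0.5154 -0.2833  0.0398] tilt [-0.002  0.001 -1.   ] jaw -77.96 q7 [-0.3  -0.54] F [ 1.1  0.1 -0.6] w 25.3
tool shift now-axes mm [-1.5  6.3  2.4]
jaw world turn 0.18 alt -179.82
```

View pics/wrist7.png

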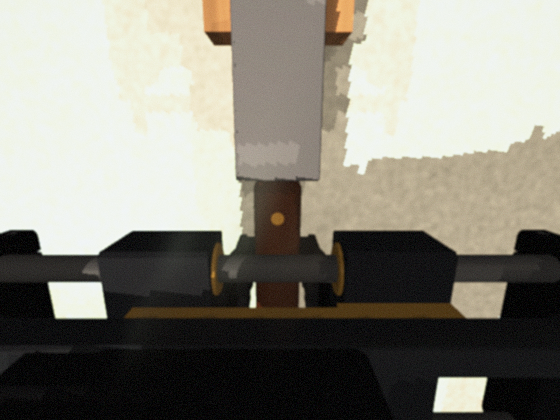

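View pics/s7.png

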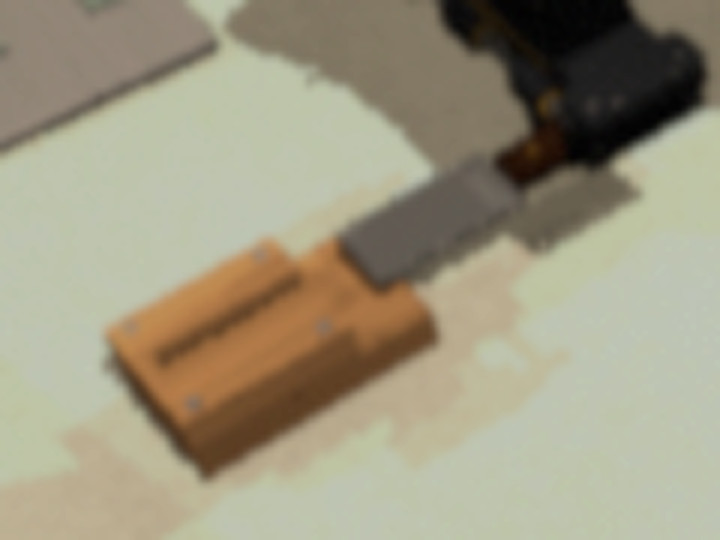

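View pics/t7.png

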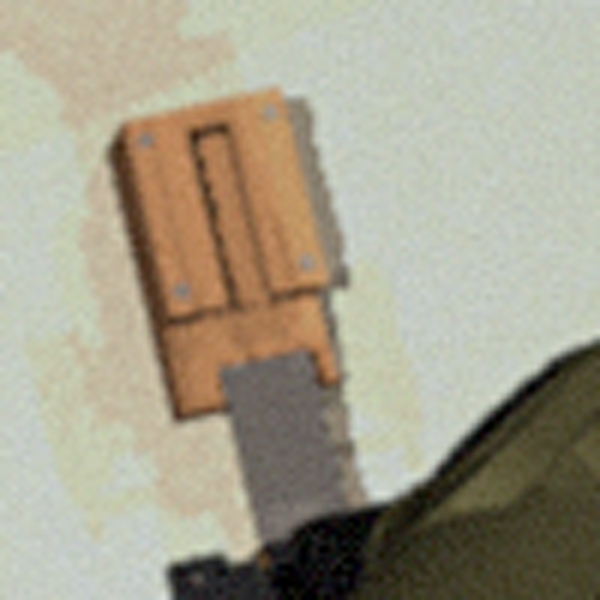

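```bash
cat > m7.py <<'E'
from h import *
C={n:(lambda z:(z["K"],z["T"]))(np.load(f"c_{n}7.npz")) for n in("wrist","top","scene")}
cr=lambda p,o,s:(np.array(p)+.5)/s-.5+np.array(o)
ht=[[.0735,.04,.05],[.0735,-.04,.05],[-.0285,-.04,.05],[-.0285,.04,.05],[-.0735,.04,.0255],[-.0735,-.04,.0255]]
pt=cr([(123,128),(283,88),(330,283),(170,322),(178,418),(338,380)],(350,85),6)
hs=[[-.0735,.04,.0255],[.0735,-.04,.05],[.0735,.04,.05],[-.0285,-.04,.05]]
ps=cr([(437,320),(107,335),(202,427),(273,240)],(130,110),6)
hw=[[-.0735,.04,.0255],[-.0735,-.04,.0255]]; pw=np.array([(206,33),(352,33)])
x0=[.7026,-.2412,.213]
A=[(C["top"],ht,pt)];B=[(C["scene"],hs,ps)];D=[(C["wrist"],hw,pw)]
for o in (A,B,A+B,A+B+D): H=fit(o,x0); print("H",H[0].round(4)); 
print(H[1].tolist())
z=.0398-.0055+.0095
tb=[[.094,.023,z],[.094,-.023,z]]; sb=tb+[[0,.023,z],[0,-.023,z]]
bt=cr([(221,368),(310,350)],(350,85),6); bs=cr([(380,288),(340,238),(520,207),(483,157)],(130,110),6)
wb=[[0,.023,z],[0,-.023,z]]; bw=np.array([(236,179),(320,179)])
x0=[.556,-.272,.213]
for o in ([(C["top"],tb,bt)],[(C["scene"],sb,bs)],[(C["top"],tb,bt),(C["scene"],sb,bs)],[(C["top"],tb,bt),(C["scene"],sb,bs),(C["wrist"],wb,bw)]):
    S=fit(o,x0); print("S",S[0].round(4))
    s=S[0]; h=H[0]; t=s[:2]+.094*np.array([np.cos(s[2]),np.sin(s[2])])
    d=t-h[:2]; print("  tip in mouth frame mm",1e3*(d@[np.cos(h[2]),np.sin(h[2])])+28.5, 1e3*(d@[-np.sin(h[2]),np.cos(h[2])]), "ang",np.degrees(s[2]-h[2]))
print(S[1].tolist())
E
python3 m7.py
```

```text
H [ 0.7024 -0.2413  0.2056]
H [ 0.7029 -0.2388  0.237 ]
H [ 0.7026 -0.2405  0.2161]
H [ 0.7041 -0.2433  0.226 ]
[[0.3, -0.9], [-0.4, -0.7], [0.5, -0.5], [1.1, -0.6], [1.9, -0.5], [1.0, -0.5], [-0.5, -2.0], [-0.5, -0.7], [-2.9, -0.4], [-0.3, -1.1], [-1.4, 2.3], [-0.2, -0.5]]
S [ 0.5551 -0.2726  0.183 ]
  tip in mouth frame mm -29.339588439474674 0.8508193458217097 ang -2.465760704658814
S [ 0.5589 -0.2708  0.1863]
  tip in mouth frame mm -25.264750887073994 1.9952535959913675 ang -2.2784415862827996
S [ 0.5573 -0.2714  0.1793]
  tip in mouth frame mm -26.96976896733431 1.1074803137572184 ang -2.6771625469546736
S [ 0.5575 -0.2756  0.214 ]
  tip in mouth frame mm -27.547833014450227 0.2602529818246177 ang -0.6873318063867114
[[-0.1, -0.4], [0.1, -0.9], [0.4, -0.6], [-0.7, -0.6], [1.4, -1.4], [-0.4, -1.0], [-0.2, 0.2], [-0.1, -0.2]]
```

Run:
```python
from h import *
z=np.load("c_wrist7.npz");K,T=z["K"],z["T"]; c=(K,T)
def ray(u,v,h):
    d=np.linalg.inv(K)@[u,v,1]; d=T[:3,:3].T@(d*[1,-1,-1]); o=-T[:3,:3].T@T[:3,3]; return o+d*(h-o[2])/d[2]
p=np.array([.5154,-.2833,.0398]); a=np.radians(12.04); f=np.array([np.cos(a),np.sin(a)]);l=np.array([-f[1],f[0]])
for u,v,h in [(206,33,.0255),(352,33,.0255),(236,179,.0438),(320,179,.0438),(231.5,30,.0438),(324.5,30,.0438)]:
    w=ray(u,v,h); d=w[:2]-p[:2]; print(u,v,w.round(4),"fwd %.1f left %.1f"%(1e3*d@f,1e3*d@l))
i=cv2.imread("pics/wrist7.png"); cv2.imwrite("pics/w7c.png",cv2.resize(i[0:70,190:370],None,fx=4.4,fy=4.4,interpolation=2))
```

```text
206 33 [ 0.6248 -0.2214  0.0255] fwd 119.9 left 37.7
352 33 [ 0.6412 -0.299   0.0255] fwd 119.8 left -41.6
236 179 [ 0.5528 -0.2532  0.0438] fwd 42.8 left 21.6
320 179 [ 0.5623 -0.2981  0.0438] fwd 42.8 left -24.3
231.5 30 [ 0.624  -0.2384  0.0438] fwd 115.6 left 21.3
324.5 30 [ 0.6334 -0.2826  0.0438] fwd 115.5 left -23.9
```

View pics/w7c.png

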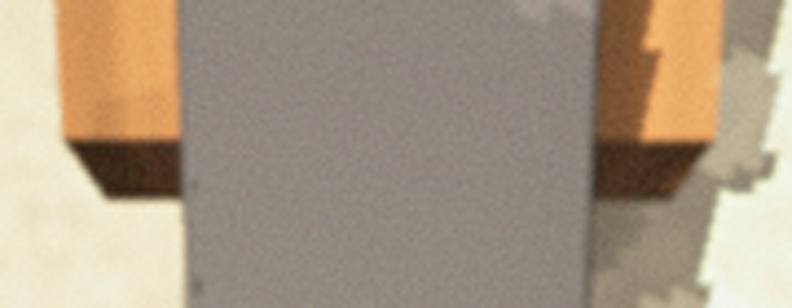

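The wrist view shows the blade square to the sill and centred within about 0.6 mm, with the tip about 28 mm before the mouth. I'll lower to slot height and enter.

drive_tool --increments "0.7 6.3 0 0 255;0 0 0 0 255;0 0 10 0 255;0 0 10 0 255;0 0 10 0 255;0 0 10 0 255;0 0 5 0 255;0 0 0 0 255"

```text
time: 14.6
position: [0.5605, -0.2749, 0.0342]
tool_rot: [-1.302, 1.053, -1.053]
ft_force: [-0.1, -1.2, -0.7]
grip_width: 0.291
```

Run:
```python
from h import *
go(None)
for n in("wrist","top","scene"):
    i,c=cam(n); cv2.imwrite(f"pics/{n}8.png",i[:,:,::-1]); np.savez(f"c_{n}8.npz",K=c[0],T=c[1])
    i=i[:,:,::-1]
    if n=="scene": cv2.imwrite("pics/s8.png",cv2.convertScaleAbs(cv2.resize(i[110:200,130:250],None,fx=6,fy=6,interpolation=2),alpha=1.3))
    if n=="wrist": cv2.imwrite("pics/w8.png",cv2.resize(i[0:220,180:380],None,fx=2.7,fy=2.7,interpolation=2))
```

```text
t 14.6 p [ 0.5605 -0.2749  0.0342] tilt [-0. -0. -1.] jaw -77.95 q7 [-0.28 -0.57] F [-0.1 -1.2 -0.7] w 25.3
```

View pics/s8.png

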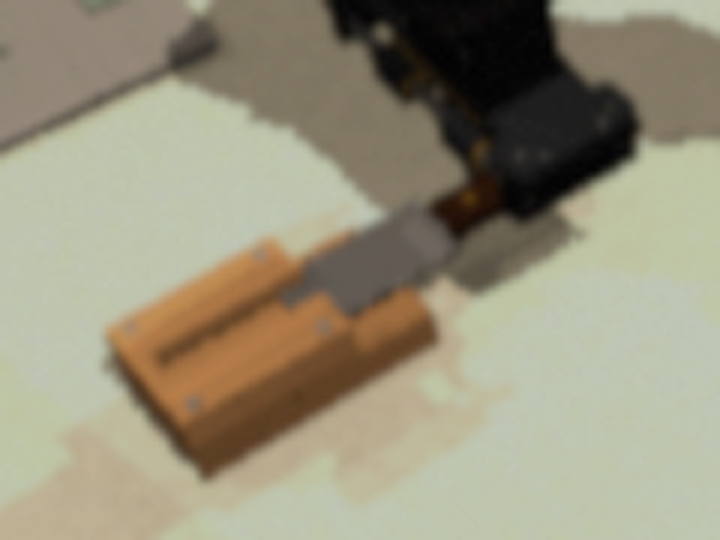

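View pics/w8.png

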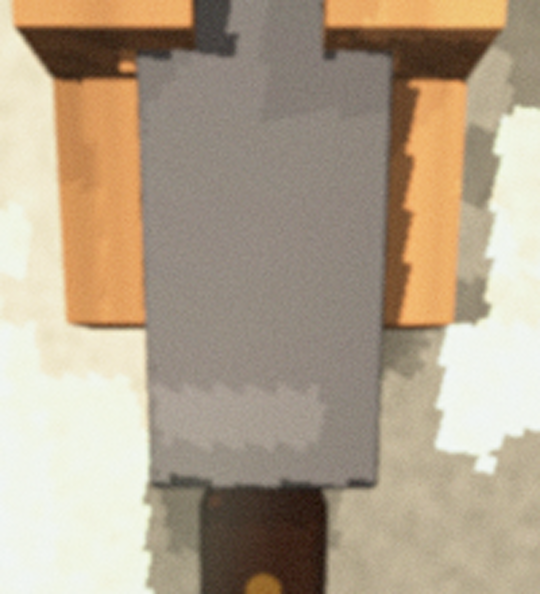

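The blade is in the slot: its end shows in the window, centred and with no contact force. I'll push on.

drive_tool --increments "-0.4 0 12 0 255;0 0 12 0 255;0 0 12 0 255;0 0 12 0 255;0 0 12 0 255;0 0 6 0 255;0 0 0 0 255"

```text
time: 15.62
position: [0.6249, -0.2607, 0.0341]
tool_rot: [-1.302, 1.053, -1.053]
ft_force: [-0.6, 0.1, -0.6]
grip_width: 0.292
```

drive_tool --increments "0 0 2 0 255;0 0 2 0 255;0 0 0 0 255"

```text
time: 16.0
position: [0.6286, -0.2599, 0.0343]
tool_rot: [-1.301, 1.053, -1.053]
ft_force: [-0.5, 0.2, -1.1]
grip_width: 0.291
```

Run:
```python
from h import *
go(None)
for n in("wrist","top","scene"):
    i,c=cam(n); cv2.imwrite(f"pics/{n}9.png",i[:,:,::-1]); np.savez(f"c_{n}9.npz",K=c[0],T=c[1])
    i=i[:,:,::-1]
    if n=="scene": cv2.imwrite("pics/s9.png",cv2.convertScaleAbs(cv2.resize(i[110:200,130:250],None,fx=6,fy=6,interpolation=2),alpha=1.3))
    if n=="wrist": cv2.imwrite("pics/w9.png",cv2.resize(i[0:220,180:380],None,fx=2.7,fy=2.7,interpolation=2))
```

```text
t 16.0 p [ 0.6286 -0.2599  0.0343] tilt [ 0.  0. -1.] jaw -77.98 q7 [-0.26 -0.63] F [-0.5  0.2 -1.1] w 25.4
```

View pics/s9.png

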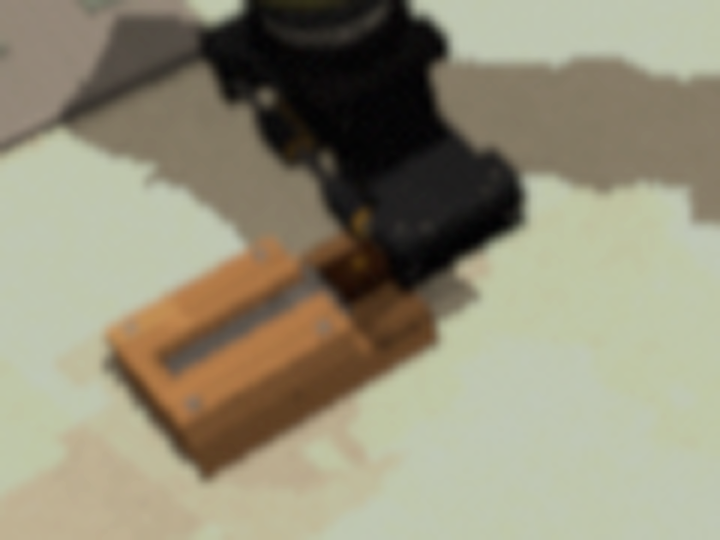

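View pics/w9.png

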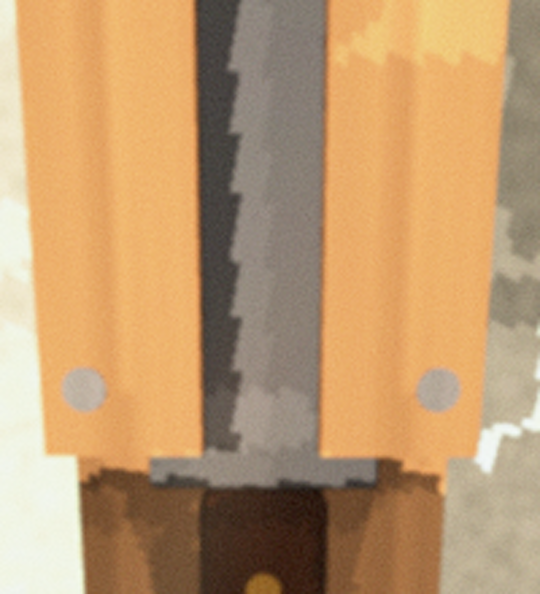

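No contact with the stop yet, about 2–3 mm by my estimate. I'll creep in.

drive_tool --increments "0 0 1 0 255;0 0 1 0 255;0 0 0 0 255"

```text
time: 16.52
position: [0.6306, -0.2595, 0.0343]
tool_rot: [-1.301, 1.053, -1.053]
ft_force: [0.0, -0.2, -1.2]
grip_width: 0.292
```

drive_tool --increments "0 0 1 0 255;0 0 0 0 255"

```text
time: 16.77
position: [0.6315, -0.2593, 0.0343]
tool_rot: [-1.301, 1.053, -1.053]
ft_force: [0.9, -0.8, -1.4]
grip_width: 0.291
```

drive_tool --increments "0 0 1 0 255;0 0 0 0 255"

```text
time: 17.02
position: [0.6323, -0.2593, 0.0342]
tool_rot: [-1.301, 1.054, -1.053]
ft_force: [-1.0, -0.7, -1.7]
grip_width: 0.292
```

drive_tool --increments "0 0 1 0 255;0 0 0 0 255"

```text
time: 17.27
position: [0.6323, -0.2594, 0.0339]
tool_rot: [-1.302, 1.055, -1.053]
ft_force: [-3.0, -0.7, -0.6]
grip_width: 0.294
```

drive_tool --increments "0 0 1 0 255;0 0 0 0 255"

```text
time: 17.52
position: [0.6324, -0.2594, 0.0337]
tool_rot: [-1.303, 1.057, -1.052]
ft_force: [-6.0, -0.4, -1.4]
grip_width: 0.294
```

drive_tool --increments "0 0 1 0 255;0 0 0 0 255"

```text
time: 17.77
position: [0.6324, -0.2595, 0.0334]
tool_rot: [-1.304, 1.058, -1.051]
ft_force: [-6.7, -1.2, -0.1]
grip_width: 0.297
```

Stopped at x=0.6324 with the force rising to about 7 N, so the blade is against the stop. I'll ease off, lower onto the sill, release and rise.

drive_tool --increments "0 0 -2 0 255;0 1 0 0 255;0 1 0 0 255;0 0 0 0 255"

```text
time: 18.27
position: [0.6323, -0.2594, 0.0321]
tool_rot: [-1.302, 1.055, -1.053]
ft_force: [-6.1, -1.4, 0.8]
grip_width: 0.295
```

drive_tool --increments "0 0 0 0 150;0 0 0 0 100;0 0 0 0 50;0 0 0 0 0;0 0 0 0 0;0 0 0 0 0;0 0 0 0 0"

```text
time: 19.15
position: [0.6334, -0.259, 0.0322]
tool_rot: [-1.301, 1.053, -1.053]
ft_force: [-0.0, -0.2, -0.8]
grip_width: 0.967
```

drive_tool --increments "0 -15 0 0 0;0 -40 0 0 0;0 -50 0 0 0;0 -50 0 0 0;0 0 -50 0 0;0 0 -50 0 0;0 0 -50 0 0;0 0 0 0 0"

```text
time: 20.15
position: [0.4827, -0.2926, 0.1883]
tool_rot: [-1.295, 1.058, -1.057]
ft_force: [0.4, 0.2, 0.6]
grip_width: 0.999
```

Run:
```python
from h import *
go(None)
for n in("wrist","top","scene"):
    i,c=cam(n); cv2.imwrite(f"pics/{n}10.png",i[:,:,::-1]); np.savez(f"c_{n}10.npz",K=c[0],T=c[1])
    i=i[:,:,::-1]
    if n=="scene": cv2.imwrite("pics/s10.png",cv2.convertScaleAbs(cv2.resize(i[110:200,130:250],None,fx=6,fy=6,interpolation=2),alpha=1.3))
    if n=="top": cv2.imwrite("pics/t10.png",cv2.convertScaleAbs(cv2.resize(i[85:185,350:450],None,fx=6,fy=6,interpolation=2),alpha=1.3))
```

```text
t 20.15 p [ 0.4827 -0.2926  0.1883] tilt [ 0.002  0.003 -1.   ] jaw -78.35 q7 [-0.43 -0.65] F [0.4 0.2 0.6] w 86.9
```

View pics/s10.png

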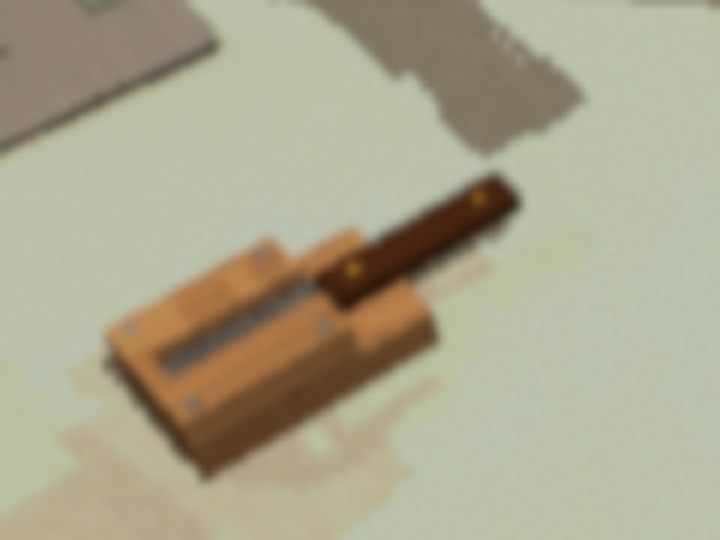

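View pics/t10.png

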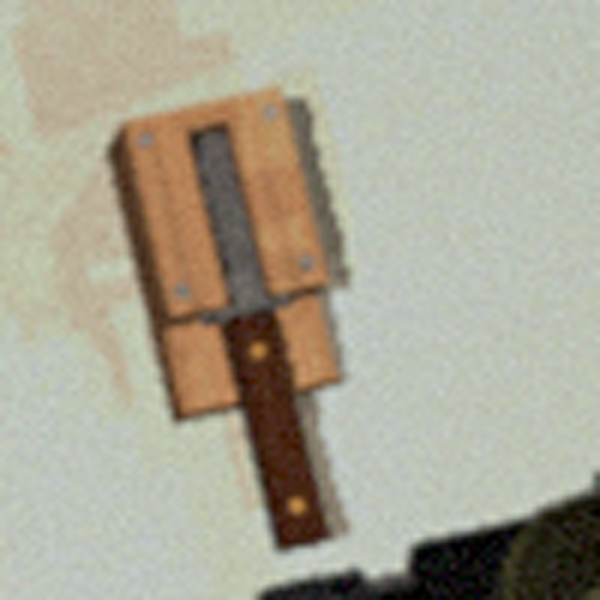

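View pics/wrist10.png

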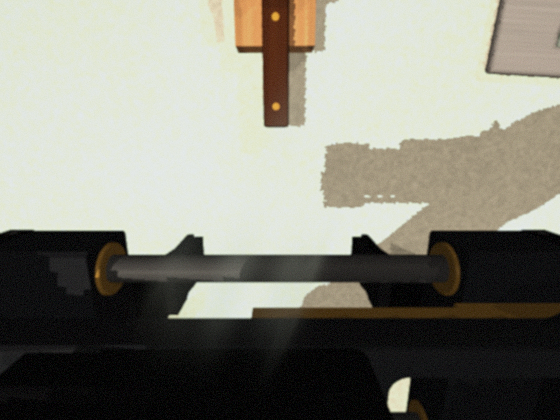

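View pics/top10.png

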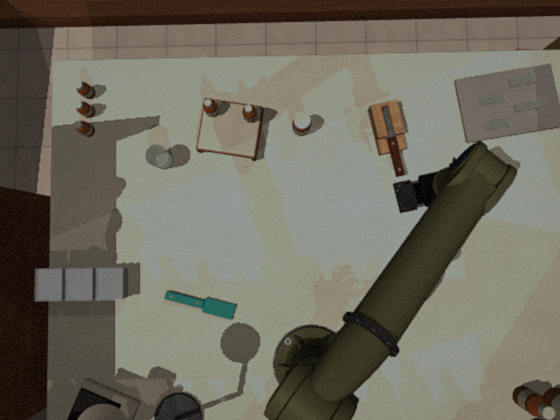

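Run:
```python
from h import *
z=np.load("c_wrist10.npz");K,T=z["K"],z["T"]
def ray(u,v,h):
    d=np.linalg.inv(K)@[u,v,1]; d=T[:3,:3].T@(d*[1,-1,-1]); o=-T[:3,:3].T@T[:3,3]; return o+d*(h-o[2])/d[2]
a=ray(276,126,.0395);b=ray(275.5,47,.0255);print(np.linalg.norm((a-b)[:2]),a,b)
i=cv2.imread("pics/wrist10.png");cv2.imwrite("pics/w10.png",cv2.resize(i[0:140,210:350],None,fx=4,fy=4,interpolation=2))
```

```text
0.0771751519101161 [ 0.55696791 -0.27666412  0.0395    ] [ 0.6324612  -0.26064015  0.0255    ]
```

View pics/w10.png

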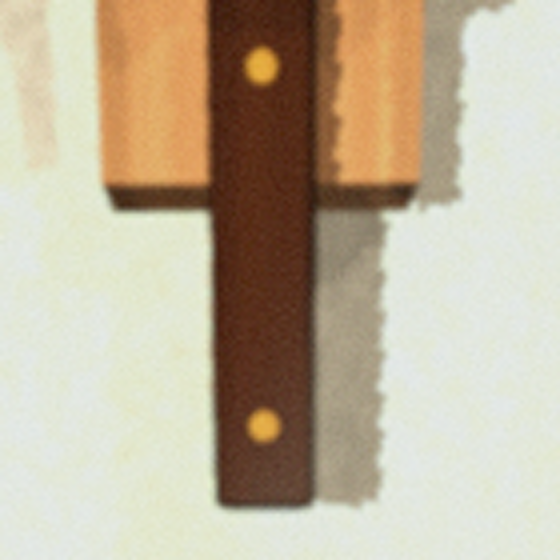

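The butt is 77 mm from the sill front; 79 mm is expected when fully home. The handle is centred and parallel, and all the bystanders are where they were. Handing in.

```bash
python3 -c "
from bench import workorder,ctrl
print(workorder.close_job()); print(ctrl.get_state()['time'])"
```

```text
the job is handed in; nothing more can be done
None
the job is handed in; nothing more can be done
```

I drew the scraper out from under the riser by its blade and laid it on the open bench. I then let go, took it again by the handle, and slid the blade into the holder's slot until it met the stop. Then I released it and backed the arm clear. The robot clock read about 20 s of the 59 s at my last check, and the hand-in gave no verdict.

**Laid on the bench:** with the gripper open and raised, the butt end was about 27 mm in front of the riser's front edge. It was let go for roughly 0.4 s before the gripper rose.

**Home in the slot:** the push stopped dead and the force rose to about 7 N, so the blade reached the stop. Afterwards:
- The blade filled the window to its end.
- The butt was 77 mm from the sill's front, against about 79 mm expected when home; the difference is within measuring error.
- The handle looked centred to about 1 mm and in line with the slot.

**Bystanders:** in the last pictures the bottles, jar, beaker and turquoise look-alike were where they started.

**Checks that disagreed:**
- The brief said 72–86 mm of the blade stuck out, but the pictures showed the whole blade and about 18 mm of handle out at the start.
- Before insertion, the three cameras differed by about 2 mm and 2° on how the blade lined up with the slot. I followed the wrist view, and the blade went in without contact force.

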